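# Refile the microscope stage inserts

## Task

One of the microscope's stage inserts has been filed in the wrong slot of the slanted rack. Move it to the slot whose label shows its own openings, and stand the insert with the two slide windows, now in the upright drying stand, in its own slot. Slide both fully home and let go without dropping them, and leave the insert that is already in its place, the dish, the bottle and the carton alone.

Things in the scene. Friction and masses are not known exactly. Their poses are not given: they have to be found in the camera images.
- insert_round: Stage insert with one 52 mm round opening: black plate 80 wide, 150 tall, 10 mm thick, 0.18 to 0.35 kg, on its short edge. Origin: middle of its lower edge face; z up its height, y along its width, x through its thickness. Opening 50 to 110 mm above the lower edge; pinch the solid top 38 mm across the thickness. Starts misfiled, seated in slot_slides.
- insert_slides: Stage insert with two upright rectangular windows side by side (each 20 x 54 mm). Same plate size, mass, origin and axes as insert_round. It starts upright in the drying stand. Either face of an insert may look forward.
- insert_dishes: Stage insert with two 27 mm round openings, one above the other. Same plate size, origin and axes as insert_round. It is already in its own slot, slot_dishes: leave it alone.
- slot_round: White pocket leaning 30 degrees back from vertical; the label board at its foot shows one large black disc. Starts empty. Origin: middle of the slot's floor, 32 mm above the bench. z: up along the slot, the way an insert slides out (its top leans to the rack's -x side, towards the robot); y: along its width; x: across the gap, out of the front and 30 degrees upward.
- slot_slides: Like slot_round, label with two upright bars; starts with insert_round in it. All slots: inside 90 mm wide (y), 16 mm across (x -8 to 8 mm); front wall and cheeks reach 40 mm up the slot, the back wall (at -x) 88 mm. A seated insert has its origin on the floor (z = 0, x about -3 mm), z along the slot's z, flat on the back wall.
- slot_dishes: Like slot_round, label with two small discs; starts and stays filled with insert_dishes. The three slots stand side by side along the rack's y, 105 mm apart, in any order.
- stand: Grey drying stand fixed to the bench, base 100 x 112 x 12 mm, with one upright slot 90 mm wide (its y), 14 mm across (its x), 40 mm deep between aluminium walls that end 52 mm above the bench. Origin: centre of its underside. insert_slides stands in it on the slot floor, 12 mm above the bench.
- dish: Bystander: closed glass dish, 92 mm across, 18 mm high. Origin: centre of its underside.
- bottle: Bystander: white bottle, 56 mm across, 130 mm high. Origin: centre of its underside.
- carton: Bystander: cardboard carton 75 x 110 x 50 mm. Origin: centre of its underside.
Things that resemble listed ones, but are neither listed nor needed, are in the scene too. What is shaped like the insert_round but white or yellow is not meant.

How it is judged:
By the outcome, as a careful person would: the job done as asked, in the order asked, and still so for the second after the job is handed in, with the robot touching nothing.
It also fails if it takes over 64 s, if anything falls off the work surface, if the arm or the gripper's body presses on something with over 40 N, if the wrist force passes 120 N, or if a joint passes its speed limit or range.

## Robot

A 6-joint arm with a two-finger parallel gripper is mounted at the origin on the work surface. World frame = base frame: x ahead of the robot, y to its left, z up, the work surface at z = 0. Lengths are in m, angles in degrees, forces in N, time in s.
With the tool pointing down it reaches from about 0.35 to 0.975 m from the base axis. Payload 17.4 kg.
Tool frame: the origin (TCP) lies between the finger pads; the fingertips stand 25 mm ahead of it and the grasp point (between the pads) lies 6 mm ahead of it; y points along the fingers, x is the direction in which the jaws open and shut, and the axes are right-handed (so a half turn about y gives the same grasp; the last joint's range is limited). The gripper opens to 85 mm and grips with 20 to 120 N. Pads are 22 mm wide; open, the fingers measure 114 mm over their backs; the gripper's body (76 mm by 85 mm) begins 54 mm behind the grasp point. The pads swing forward as they close: fully open they stand 13 mm farther back than shut.
Start: joints at [69.339, 6.646, 82.598, -0, 90.757, -2.166], TCP at [0.214, 0.64, 0.256] pointing down, gripper open.
Joint ranges: [-162.19, 162.19], [-47.58, 125.68], [4.15, 143.07], [-65.23, 245.23], [0.69, 171.88], [-170.13, 170.13]. Speed limits (degrees/s): [108.29, 108.29, 127.2, 180, 180, 180].

## Interface

Orientations are given as a 3x3 rotation matrix whose columns are the frame's x, y, z axes.
In Python, from plant import ctrl gives the robot as it stands. The module is installed in compiled form; this text tells all that it offers.
- The arm moves only by the shell command python3 -m jog 'ROWS' [OPENING] [FORCE]. ROWS is JSON, a list of rows, each an object of numbers: "tx", "ty", "tz": the shift along the tool's x, y, z in cm; "ax", "ay", "az": the turn, a rotation vector about the tool's x, y, z in degrees. In form: [{"tx": .., "ty": .., "tz": .., "ax": .., "ay": .., "az": ..}, ...]. A call has exactly 8 rows; each row is the pose to reach, as a shift and turn from the pose commanded when the call began, along the tool's axes at that moment; what a row does not reach only later rows make up. A row lasts 1/8 s, in which the tool goes at most 62.5 mm and 10.7 degrees, less where a joint would pass 70% of its speed; a pose out of reach is approached as far as the arm can. A call with a gripper value outside its range is refused whole. OPENING is the finger opening in cm, from 0 to 8.54, set as the call begins (- or left out, the last holds). The fingers move at their own pace and stop on an object; FORCE is the grip in N (left out, the last holds). Time passes only in rows, so rows that repeat a pose let the fingers close, or fill a call up. It gives the time, the measured TCP pose, the force and the opening at its end, in the units of the state.
- ctrl.get_state(): the state, without advancing time (a new reading comes with each control period).
- ctrl.get_image(name): name is "scene" or "top" or "wrist"; returns a dict with "img" (384x512x3 uint8, red, green, blue), "z_map" (384x512 float32, m along the optical axis (not along the pixel's ray), 0 where there is no reading), "intrinsics" (3x3 intrinsics, pixels), "xyz" and "orientation" of the camera in the world; the wrist camera has in their place "hand_eye" (4x4, takes a point from camera to tool coordinates, whose origin is the TCP and whose axes are the tool frame's). Camera axes: x right, y down, z forward; pixel columns grow to the right and rows downward; lengths in m; the calibration is good to about 2 mm. A picture is of the moment at which its call begins: read the wrist's pose just before it.
- ctrl.close_job(): hands the job in, once; it reports no verdict.
Trained networks look in a picture, given as the dict that the camera call returned (one of the last four; its "shot" number tells which), for a name from the list of things; names that differ only in an ending like _2 or _b are one class to them, and where a whole thing is asked for, a point or a joint stands for the part that bears it (a point fixed in the world has none). Each returns a list of dicts, best first, with "conf" (0 to 1); they miss things now and then, are a little off and sometimes report something else, mostly with a low value. They report only what shows in the picture. A call takes as long as a camera call. They do not tell look-alikes from the thing itself.
- ctrl.spot_in(query, picture): "xy" ([column, row] in pixels, amid what is visible of it).
- ctrl.masks_of(query, picture): "region" (384x512 bool, what is visible of it) and "xy" ([column, row] in pixels, amid what is visible of it).
The state is a dict: "t": time; "joint_pos": joint angles; "dq": joint speeds; "tau": joint torques, N m; "tool_pos": TCP position; "eef_rot": TCP orientation; "force": force on the tool from outside, world axes, zero at the start; "wrist_torque": the same for the moment, N m; "opening": finger opening in m.
Only numpy, scipy, OpenCV 4.12 (cv2) and the standard library are available. Lean on these libraries where they do the work, as an engineer would, in place of code of your own. Each camera call takes 0.05 s, during which the arm holds its last target.

## Working session

There is one attempt and no reset: what is moved stays moved. The work goes in short steps, Python scripts to look and compute and a shell command to move; the robot and the scene stay as the last step left them, time stands still between calls to the robot, and variables do not carry over. Pictures are saved under pics/ and viewed, and the job is handed in when it is done.

```bash
mkdir -p pics
cat > h.py <<'E'
import numpy as np, cv2
from plant import ctrl
def save(p,n):
    cv2.imwrite('pics/'+n+'.png',cv2.cvtColor(p['img'],cv2.COLOR_RGB2BGR))
def campose(p,st=None):
    if 'hand_eye' in p:
        T=np.eye(4);T[:3,:3]=np.array(st['eef_rot']);T[:3,3]=st['tool_pos'];return T@np.array(p['hand_eye'])
    T=np.eye(4);T[:3,:3]=np.array(p['orientation']);T[:3,3]=p['xyz'];return T
def cloud(p,st=None):
    T=campose(p,st);K=np.array(p['intrinsics']);z=p['z_map']
    v,u=np.mgrid[:z.shape[0],:z.shape[1]]
    c=np.stack([(u-K[0,2])/K[0,0]*z,(v-K[1,2])/K[1,1]*z,z],-1)
    w=c@T[:3,:3].T+T[:3,3]; w[z<=0]=np.nan
    return w
E
python3 - <<'E'
from h import *
import pickle
st=ctrl.get_state();print({k:np.round(v,3).tolist() for k,v in st.items()})
for n in ['scene','top','wrist']:
    p=ctrl.get_image(n);save(p,n+'0')
    pickle.dump((p,st),open(n+'0.pkl','wb'))
    print(n,np.round(campose(p,st),3).tolist(),np.array(p['intrinsics']).round(1).tolist())
    for q in ['insert_round','insert_slides','insert_dishes','slot_round','slot_slides','slot_dishes','stand','dish','bottle','carton']:
        print(q,[(np.round(d['xy']).tolist(),round(d['conf'],2)) for d in ctrl.spot_in(q,p)])
E
```

```text
{'t': 0.0, 'joint_pos': [69.339, 6.675, 82.635, 0.001, 90.755, -2.166], 'dq': [0.05, -0.021, 0.001, -0.052, 0.075, 0.001], 'tau': [-0.002, -73.198, -63.249, -0.0, 0.006, 0.0], 'tool_pos': [0.214, 0.64, 0.256], 'eef_rot': [[0.317, -0.0, -0.948], [0.948, -0.001, 0.317], [-0.001, -1.0, 0.0]], 'force': [0.156, 0.219, -0.218], 'wrist_torque': [0.011, -0.045, -0.016], 'opening': 0.085}
scene [[-0.847, 0.412, -0.336, 1.155], [0.532, 0.655, -0.537, 0.845], [-0.002, -0.633, -0.774, 1.243], [0.0, 0.0, 0.0, 1.0]] [[497.7, 0.0, 258.0], [0.0, 497.7, 192.4], [0.0, 0.0, 1.0]]
insert_round [([223.0, 118.0], 0.92), ([254.0, 90.0], 0.82), ([172.0, 181.0], 0.78)]
insert_slides [([342.0, 207.0], 0.69)]
insert_dishes [([241.0, 136.0], 0.68)]
slot_round [([256.0, 166.0], 0.56)]
slot_slides [([216.0, 133.0], 0.8)]
slot_dishes [([232.0, 154.0], 0.84)]
stand [([333.0, 232.0], 0.71)]
dish [([244.0, 259.0], 0.91)]
bottle [([373.0, 291.0], 0.87), ([231.0, 156.0], 0.58), ([201.0, 100.0], 0.55)]
carton [([201.0, 100.0], 0.75)]
top [[0.001, -0.993, 0.122, 0.445], [-1.0, 0.001, 0.011, -0.005], [-0.011, -0.122, -0.9
[... 270 characters left out ...]
9.0, 235.0], 0.47)]
insert_dishes [([308.0, 199.0], 0.82)]
slot_round [([272.0, 198.0], 0.89)]
slot_slides [([336.0, 182.0], 0.56)]
slot_dishes [([298.0, 182.0], 0.67), ([405.0, 207.0], 0.31)]
stand [([182.0, 230.0], 0.85)]
dish [([193.0, 139.0], 0.78)]
bottle [([108.0, 209.0], 0.55), ([196.0, 139.0], 0.44), ([270.0, 199.0], 0.26)]
carton [([407.0, 211.0], 0.96)]
wrist [[0.317, 0.907, 0.277, 0.144], [0.948, -0.303, -0.094, 0.664], [-0.001, 0.292, -0.956, 0.374], [0.0, 0.0, 0.0, 1.0]] [[269.2, 0.0, 255.5], [0.0, 269.2, 185.5], [0.0, 0.0, 1.0]]
insert_round []
insert_slides []
insert_dishes []
slot_round []
slot_slides []
slot_dishes []
stand [([99.0, 373.0], 0.67)]
dish []
bottle []
carton []
```

View pics/scene0.png

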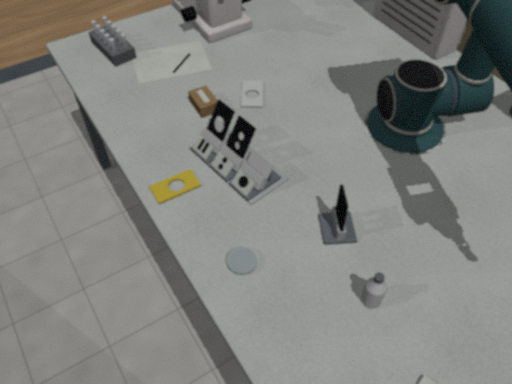

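View pics/top0.png

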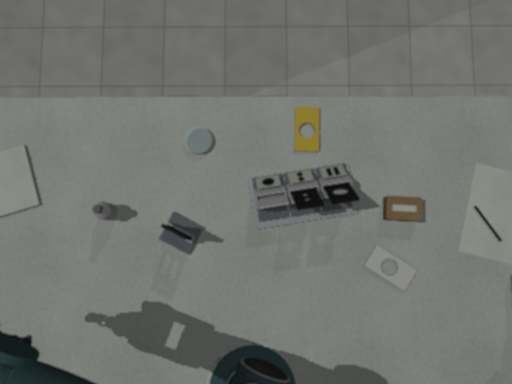

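View pics/wrist0.png

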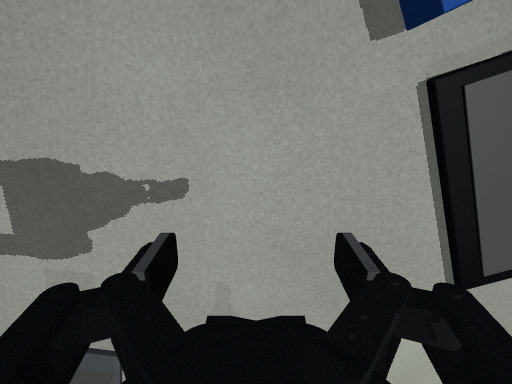

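Run:
```python
from h import *
import pickle
for n,(a,b,c,d) in {'scene':(170,90,370,250),'top':(150,150,370,260)}.items():
    p,st=pickle.load(open(n+'0.pkl','rb'))
    im=cv2.cvtColor(p['img'],cv2.COLOR_RGB2BGR)[b:d,a:c]
    cv2.imwrite(f'pics/{n}_crop.png',cv2.resize(im,None,fx=3.6,fy=3.6,interpolation=cv2.INTER_CUBIC))
    w=cloud(p,st)
    for (u,v) in ([(223,118),(241,136),(256,166),(245,182),(342,207),(335,235),(374,290),(240,260),(203,100)] if n=='scene' else [(339,193),(308,199),(272,198),(268,181),(335,171),(181,232),(190,222),(200,140),(103,210),(404,208)]):
        print(n,u,v,w[v,u].round(3))
```

```text
scene 223 118 [ 0.599 -0.262  0.125]
scene 241 136 [ 0.532 -0.264  0.006]
scene 256 166 [ 0.594 -0.064  0.071]
scene 245 182 [ 0.649 -0.041  0.049]
scene 342 207 [0.503 0.247 0.136]
scene 335 235 [0.517 0.255 0.018]
scene 374 290 [0.575 0.48  0.091]
scene 240 260 [0.8   0.179 0.018]
scene 203 100 [ 0.575 -0.46   0.049]
top 339 193 [ 0.609 -0.269  0.089]
top 308 199 [ 0.589 -0.172  0.104]
top 272 198 [ 0.597 -0.063  0.059]
top 268 181 [ 0.653 -0.051  0.045]
top 335 171 [ 0.686 -0.267  0.039]
top 181 232 [0.489 0.222 0.06 ]
top 190 222 [0.523 0.2   0.015]
top 200 140 [0.792 0.171 0.022]
top 103 210 [0.555 0.456 0.104]
top 404 208 [ 0.565 -0.477  0.059]
```

View pics/scene_crop.png

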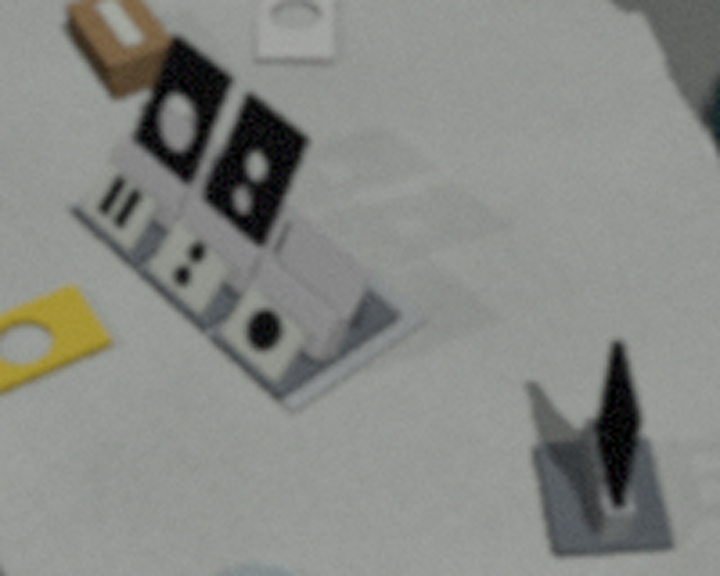

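View pics/top_crop.png

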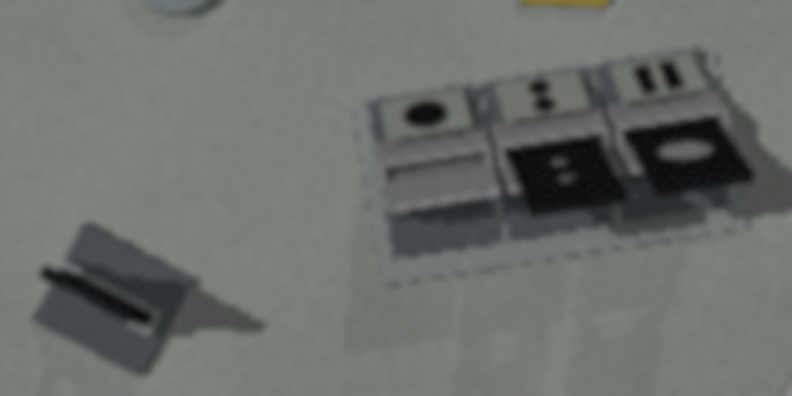

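Run:
```python
from h import *
import pickle
for n in ['scene','top']:
    p,st=pickle.load(open(n+'0.pkl','rb'));w=cloud(p,st)
    dark=p['img'].max(-1)<45
    for nm,(x0,x1,y0,y1) in dict(round=(.5,.66,-.34,-.215),dish=(.5,.66,-.215,-.11),slides=(.4,.6,.15,.32)).items():
        m=dark&(w[...,0]>x0)&(w[...,0]<x1)&(w[...,1]>y0)&(w[...,1]<y1)&(w[...,2]>.065)
        q=w[m]; 
        c=np.median(q,0); q=q[np.linalg.norm(q-c,axis=1)<.1]
        u,s,vt=np.linalg.svd(q-q.mean(0),full_matrices=False)
        nn=vt[2]*np.sign(vt[2][0]); print(n,nm,len(q),c.round(4),'n',nn.round(3),'rms',(s[2]/np.sqrt(len(q))).round(4),'tilt',np.degrees(np.arcsin(nn[2])).round(1),'yaw',np.degrees(np.arctan2(nn[1],nn[0])).round(1),'min',q.min(0).round(3),'max',q.max(0).round(3))
    # rack base outline / labels: bright pixels
    m=(w[...,0]>.45)&(w[...,0]<.72)&(w[...,1]>-.36)&(w[...,1]<.03)&(w[...,2]>.012)
    q=w[m];r=cv2.minAreaRect(q[:,:2].astype(np.float32)*1000);print(n,'rack rect',r)
    m=(w[...,0]>.4)&(w[...,0]<.6)&(w[...,1]>.14)&(w[...,1]<.34)&(w[...,2]>.006)&(w[...,2]<.03)
    q=w[m];r=cv2.minAreaRect(q[:,:2].astype(np.float32)*1000);print(n,'stand rect',r,q.shape)
```

```text
scene round 392 [ 0.6    -0.2663  0.1331] n [0.862 0.126 0.49 ] rms 0.003 tilt 29.4 yaw 8.3 min [ 0.576 -0.31   0.07 ] max [ 0.64  -0.225  0.167]
scene dish 498 [ 0.5895 -0.1622  0.1209] n [0.861 0.138 0.489] rms 0.0028 tilt 29.3 yaw 9.1 min [ 0.561 -0.201  0.065] max [ 0.625 -0.121  0.169]
scene slides 256 [0.5001 0.2405 0.1272] n [ 0.892 -0.453 -0.009] rms 0.0027 tilt -0.5 yaw -26.9 min [0.473 0.199 0.066] max [0.514 0.269 0.17 ]
scene rack rect ((616.6228637695312, -155.9847412109375), (164.0443115234375, 326.4568786621094), 10.283097267150879)
scene stand rect ((505.99139404296875, 239.295654296875), (185.46192932128906, 190.15768432617188), 4.753290176391602) (796, 3)
top round 414 [ 0.5973 -0.2698  0.1336] n [0.846 0.143 0.514] rms 0.0025 tilt 30.9 yaw 9.6 min [ 0.568 -0.312  0.065] max [ 0.64  -0.226  0.168]
top dish 464 [ 0.5852 -0.1694  0.1263] n [0.852 0.128 0.508] rms 0.0025 tilt 30.5 yaw 8.6 min [ 0.554 -0.212  0.065] max [ 0.624 -0.125  0.168]
top slides 98 [0.4871 0.2237 0.1596] n [ 0.884 -0.467  0.035] rms 0.002 tilt 2.0 yaw -27.9 min [0.469 0.192 0.067] max [0.507 0.261 0.168]
top rack rect ((608.9586791992188, -163.35047912597656), (167.05545043945312, 332.8615417480469), 9.110197067260742)
top stand rect ((500.3216857910156, 239.67391967773438), (197.0084991455078, 197.74563598632812), 89.46601867675781) (916, 3)
```

```bash
cat >> h.py <<'E'
from scipy.spatial.transform import Rotation as Ro
def slotR(psi,t=30):
    c,s=np.cos(np.radians(psi)),np.sin(np.radians(psi));C,S=np.cos(np.radians(t)),np.sin(np.radians(t))
    return np.array([[C*c,C*s,S],[-s,c,0],[-S*c,-S*s,C]]).T
def toolR(Rs): return np.stack([Rs[:,0],-Rs[:,2],Rs[:,1]],1)
def goto(p,R,st=None):
    st=st or ctrl.get_state();R0=np.array(st['eef_rot']);d=R0.T@(np.array(p)-st['tool_pos'])*100
    r=Ro.from_matrix(R0.T@R).as_rotvec(degrees=True)
    print('t %.2f'%st['t'],'tcp',np.round(st['tool_pos'],4),'->',np.round(p,4),'ROW tx ty tz',d.round(2),'ax ay az',r.round(2))
E
python3 - <<'E'
from h import *
import pickle
R=slotR(8.9)
for n in ['scene','top']:
    p,st=pickle.load(open(n+'0.pkl','rb'));w=cloud(p,st)
    dark=p['img'].max(-1)<45
    for nm,(x0,x1,y0,y1) in dict(round=(.5,.66,-.34,-.215),dish=(.5,.66,-.215,-.11)).items():
        m=dark&(w[...,0]>x0)&(w[...,0]<x1)&(w[...,1]>y0)&(w[...,1]<y1)&(w[...,2]>.065)
        q=w[m]@R
        print(n,nm,'pct x',np.percentile(q[:,0],[5,50,95]).round(4),'y',np.percentile(q[:,1],[1,50,99]).round(4),'z',np.percentile(q[:,2],[1,99,]).round(4))
E
```

```text
scene round pct x [0.5388 0.5441 0.5482] y [-0.397  -0.3557 -0.3183] z [-0.2304 -0.1252]
scene dish pct x [0.5386 0.5438 0.5482] y [-0.2908 -0.2505 -0.2147] z [-0.231 -0.125]
top round pct x [0.535  0.5415 0.544 ] y [-0.3994 -0.3591 -0.3212] z [-0.2367 -0.1207]
top dish pct x [0.535  0.5412 0.5435] y [-0.2946 -0.258  -0.2169] z [-0.2348 -0.1208]
```

Run:
```python
from h import *
R=slotR(8.9)
print(R@[.5375,-.359,-.123])
goto(R@[.5375,-.359,-.02],toolR(R))
```

```text
[ 0.57618467 -0.27314697  0.16222888]
t 1.65 tcp [0.2141 0.6401 0.2563] -> [ 0.5253 -0.2811  0.2514] ROW tx ty tz [-77.5    0.49 -58.74] ax ay az [-16.37  61.11 -26.93]
```

```bash
python3 -m jog '[{"tx":-38,"ty":-8,"tz":-29,"ax":-8,"ay":30,"az":-13},{"tx":-77.5,"ty":-6,"tz":-58.7,"ax":-16.4,"ay":61.1,"az":-26.9},{"tx":-77.5,"ty":-6,"tz":-58.7,"ax":-16.4,"ay":61.1,"az":-26.9},{"tx":-77.5,"ty":-6,"tz":-58.7,"ax":-16.4,"ay":61.1,"az":-26.9},{"tx":-77.5,"ty":-4,"tz":-58.7,"ax":-16.4,"ay":61.1,"az":-26.9},{"tx":-77.5,"ty":0.5,"tz":-58.7,"ax":-16.4,"ay":61.1,"az":-26.9},{"tx":-77.5,"ty":0.5,"tz":-58.7,"ax":-16.4,"ay":61.1,"az":-26.9},{"tx":-77.5,"ty":0.5,"tz":-58.7,"ax":-16.4,"ay":61.1,"az":-26.9}]' 8.5
python3 - <<'E'
from h import *
R=slotR(8.9)
goto(R@[.5375,-.359,-.02],toolR(R))
E
```

```text
t: 2.65
tool_pos: [0.3709, 0.1785, 0.2715]
eef_rot: [[0.856, 0.494, -0.155], [0.134, 0.077, 0.988], [0.5, -0.866, -0.0]]
force: [0.5, 0.5, -0.5]
opening: 0.0848
t 2.65 tcp [0.3709 0.1785 0.2715] -> [ 0.5253 -0.2811  0.2514] ROW tx ty tz [  6.05   5.82 -47.8 ] ax ay az [ 0.02  0.   -0.02]
```

```bash
python3 -m jog '[{"tx":6,"ty":5.8,"tz":-47.8},{"tx":6,"ty":5.8,"tz":-47.8},{"tx":6,"ty":5.8,"tz":-47.8},{"tx":6,"ty":5.8,"tz":-47.8},{"tx":6,"ty":5.8,"tz":-47.8},{"tx":6,"ty":5.8,"tz":-47.8},{"tx":6,"ty":5.8,"tz":-47.8},{"tx":6,"ty":5.8,"tz":-47.8}]'
python3 - <<'E'
from h import *
import pickle
R=slotR(8.9)
goto(R@[.5375,-.359,-.02],toolR(R))
st=ctrl.get_state();p=ctrl.get_image('wrist');save(p,'w1');pickle.dump((p,st),open('w1.pkl','wb'));print(np.round(st['joint_pos'],1))
E
```

```text
t 2.65 tcp [0.3709 0.1785 0.2715] -> [ 0.5253 -0.2811  0.2514] ROW tx ty tz [  6.05   5.82 -47.8 ] ax ay az [ 0.02  0.   -0.02]
[ 28.3 -47.2 125.1 -10.   73.8  19.8]invalid input
```

View pics/w1.png

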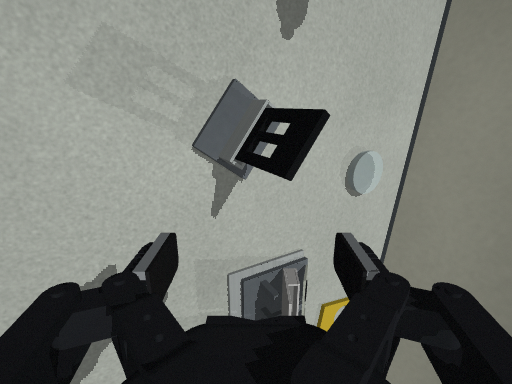

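```bash
python3 -m jog '[{"tx":6,"ty":5.8,"tz":-47.8,"ax":0,"ay":0,"az":0},{"tx":6,"ty":5.8,"tz":-47.8,"ax":0,"ay":0,"az":0},{"tx":6,"ty":5.8,"tz":-47.8,"ax":0,"ay":0,"az":0},{"tx":6,"ty":5.8,"tz":-47.8,"ax":0,"ay":0,"az":0},{"tx":6,"ty":5.8,"tz":-47.8,"ax":0,"ay":0,"az":0},{"tx":6,"ty":5.8,"tz":-47.8,"ax":0,"ay":0,"az":0},{"tx":6,"ty":5.8,"tz":-47.8,"ax":0,"ay":0,"az":0},{"tx":6,"ty":5.8,"tz":-47.8,"ax":0,"ay":0,"az":0}]'
python3 - <<'E'
from h import *
import pickle
R=slotR(8.9)
goto(R@[.5375,-.359,-.02],toolR(R))
st=ctrl.get_state();p=ctrl.get_image('wrist');save(p,'w2');pickle.dump((p,st),open('w2.pkl','wb'));print(np.round(st['joint_pos'],1))
E
```

```text
t: 3.7
tool_pos: [0.5136, -0.2458, 0.2529]
eef_rot: [[0.857, 0.493, -0.154], [0.134, 0.075, 0.988], [0.498, -0.867, -0.001]]
force: [0.3, 0.7, 1.6]
opening: 0.0851
t 3.70 tcp [ 0.5136 -0.2458  0.2529] -> [ 0.5253 -0.2811  0.2514] ROW tx ty tz [ 0.45  0.43 -3.67] ax ay az [ 0.09 -0.02 -0.11]
[-37.9 -19.5 110.2  22.8  69.4 -51. ]
```

View pics/w2.png

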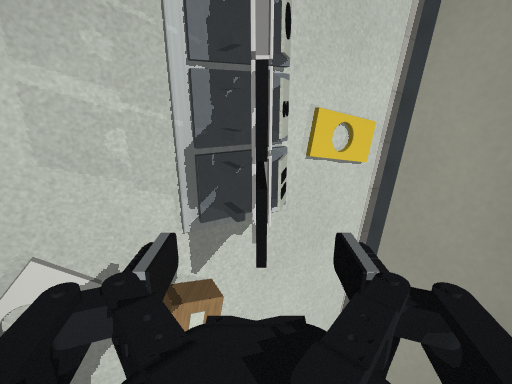

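Run:
```python
from h import *
import pickle
p,st=pickle.load(open('w2.pkl','rb'));w=cloud(p,st)
R=slotR(8.9);q=w@R
im=cv2.cvtColor(p['img'],cv2.COLOR_RGB2BGR)[40:290,160:320];cv2.imwrite('pics/w2c.png',cv2.resize(im,None,fx=2.4,fy=2.4,interpolation=cv2.INTER_NEAREST))
for v in range(50,280,8):
    print(v,[ (int(u),*np.round(q[v,u]*1000).astype(int)) for u in (254,258,261,264,267,270)], p['img'][v,250:276].max(-1).tolist())
```

```text
50 [(254, np.int64(532), np.int64(-198), np.int64(-187)), (258, np.int64(536), np.int64(-183), np.int64(-275)), (261, np.int64(540), np.int64(-183), np.int64(-274)), (264, np.int64(544), np.int64(-183), np.int64(-275)), (267, np.int64(547), np.int64(-183), np.int64(-275)), (270, np.int64(549), np.int64(-190), np.int64(-235))] [67, 180, 188, 193, 196, 172, 128, 127, 126, 127, 127, 126, 127, 127, 128, 126, 127, 128, 103, 82, 164, 191, 200, 109, 64, 63]
58 [(254, np.int64(531), np.int64(-199), np.int64(-232)), (258, np.int64(536), np.int64(-198), np.int64(-235)), (261, np.int64(539), np.int64(-198), np.int64(-235)), (264, np.int64(543), np.int64(-198), np.int64(-236)), (267, np.int64(546), np.int64(-198), np.int64(-236)), (270, np.int64(550), np.int64(-198), np.int64(-235))] [59, 71, 91, 90, 91, 119, 192, 193, 194, 193, 194, 194, 194, 193, 194, 195, 195, 193, 193, 164, 156, 170, 175, 69, 67, 67]
66 [(254, np.int64(532), np.int64(-213), np.int64(-186)), (258, np.int64(535), np.int64(-220), np.int64(-124)), (261, np.int64(537), np.int64(-220), np.int64(-125)), (264, np.int64(540), np.int6
[... 11114 characters left out ...]
t64(-125)), (267, np.int64(553), np.int64(-528), np.int64(-319)), (270, np.int64(559), np.int64(-530), np.int64(-322))] [188, 187, 182, 182, 183, 185, 62, 22, 21, 20, 20, 22, 22, 22, 20, 24, 100, 180, 181, 183, 182, 180, 179, 176, 175, 178]
274 [(254, np.int64(530), np.int64(-536), np.int64(-306)), (258, np.int64(537), np.int64(-539), np.int64(-311)), (261, np.int64(542), np.int64(-541), np.int64(-313)), (264, np.int64(548), np.int64(-543), np.int64(-316)), (267, np.int64(554), np.int64(-545), np.int64(-319)), (270, np.int64(559), np.int64(-548), np.int64(-323))] [182, 181, 181, 183, 181, 180, 183, 182, 182, 183, 183, 178, 179, 176, 175, 177, 179, 183, 188, 184, 179, 186, 182, 185, 186, 184]
```

View pics/w2c.png

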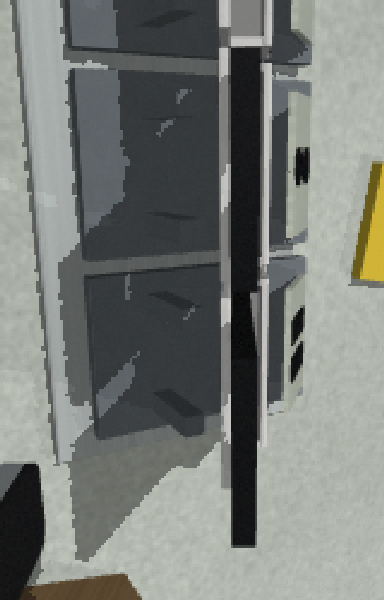

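Run:
```python
from h import *
R=slotR(8.9)
print(R.T@ctrl.get_state()['tool_pos'])
goto(R@[.5383,-.3605,-.03],toolR(R))
goto(R@[.5383,-.3605,-.135],toolR(R))
```

```text
[ 0.53216337 -0.32743871 -0.01804605]
t 3.75 tcp [ 0.5149 -0.2508  0.2505] -> [ 0.5312 -0.2817  0.2432] ROW tx ty tz [ 0.63  1.2  -3.3 ] ax ay az [ 0.13 -0.15 -0.25]
t 3.75 tcp [ 0.5149 -0.2508  0.2505] -> [ 0.583  -0.2736  0.1522] ROW tx ty tz [ 0.67 11.7  -3.28] ax ay az [ 0.13 -0.15 -0.25]
```

```bash
python3 -m jog '[{"tx":0.5,"ty":1.2,"tz":-2.8,"ax":0.1,"ay":-0.1,"az":-0.2},{"tx":0.5,"ty":1.2,"tz":-2.8,"ax":0.1,"ay":-0.1,"az":-0.2},{"tx":0.5,"ty":2,"tz":-2.8,"ax":0.1,"ay":-0.1,"az":-0.2},{"tx":0.5,"ty":3,"tz":-2.8,"ax":0.1,"ay":-0.1,"az":-0.2},{"tx":0.5,"ty":3,"tz":-2.8,"ax":0.1,"ay":-0.1,"az":-0.2},{"tx":0.5,"ty":3,"tz":-2.8,"ax":0.1,"ay":-0.1,"az":-0.2},{"tx":0.5,"ty":3,"tz":-2.8,"ax":0.1,"ay":-0.1,"az":-0.2},{"tx":0.5,"ty":3,"tz":-2.8,"ax":0.1,"ay":-0.1,"az":-0.2}]'
python3 - <<'E'
from h import *
R=slotR(8.9)
print(R.T@ctrl.get_state()['tool_pos'],ctrl.get_state()['dq'])
goto(R@[.5383,-.3605,-.135],toolR(R))
E
```

```text
t: 4.75
tool_pos: [0.5368, -0.2679, 0.2295]
eef_rot: [[0.855, 0.495, -0.157], [0.136, 0.078, 0.988], [0.501, -0.865, -0.0]]
force: [-0.4, 0.7, 0.4]
opening: 0.0852
[ 0.53814315 -0.34777651 -0.04572877] [-0.04029415  0.13268895  0.10558313  0.0153475   0.01425051 -0.0281862 ]
t 4.75 tcp [ 0.5368 -0.2679  0.2295] -> [ 0.583  -0.2736  0.1522] ROW tx ty tz [ 0.    8.93 -1.28] ax ay az [-0.04  0.12  0.07]
```

```bash
python3 -m jog '[{"tx":0,"ty":0,"tz":-1.28,"ax":0,"ay":0.1,"az":0},{"tx":0,"ty":2,"tz":-1.28,"ax":0,"ay":0.1,"az":0},{"tx":0,"ty":4,"tz":-1.28,"ax":0,"ay":0.1,"az":0},{"tx":0,"ty":6,"tz":-1.28,"ax":0,"ay":0.1,"az":0},{"tx":0,"ty":7.5,"tz":-1.28,"ax":0,"ay":0.1,"az":0},{"tx":0,"ty":8.9,"tz":-1.28,"ax":0,"ay":0.1,"az":0},{"tx":0,"ty":8.9,"tz":-1.28,"ax":0,"ay":0.1,"az":0},{"tx":0,"ty":8.9,"tz":-1.28,"ax":0,"ay":0.1,"az":0}]'
python3 - <<'E'
from h import *
R=slotR(8.9)
print(R.T@ctrl.get_state()['tool_pos'])
goto(R@[.5383,-.3605,-.135],toolR(R))
E
```

```text
t: 5.75
tool_pos: [0.583, -0.2737, 0.1527]
eef_rot: [[0.855, 0.495, -0.155], [0.134, 0.078, 0.988], [0.501, -0.865, 0.0]]
force: [0.2, 0.2, 0.3]
opening: 0.085
[ 0.53848512 -0.36058417 -0.13456718]
t 5.75 tcp [ 0.583  -0.2737  0.1527] -> [ 0.583  -0.2736  0.1522] ROW tx ty tz [-0.02  0.04  0.01] ax ay az [-0.04  0.03  0.08]
```

```bash
python3 -m jog '[{"tx":0,"ty":0,"tz":0,"ax":0,"ay":0,"az":0},{"tx":0,"ty":0,"tz":0,"ax":0,"ay":0,"az":0},{"tx":0,"ty":0,"tz":0,"ax":0,"ay":0,"az":0},{"tx":0,"ty":0,"tz":0,"ax":0,"ay":0,"az":0},{"tx":0,"ty":0,"tz":0,"ax":0,"ay":0,"az":0},{"tx":0,"ty":0,"tz":0,"ax":0,"ay":0,"az":0},{"tx":0,"ty":0,"tz":0,"ax":0,"ay":0,"az":0},{"tx":0,"ty":0,"tz":0,"ax":0,"ay":0,"az":0}]' 0.5 50
```

```text
t: 6.75
tool_pos: [0.5829, -0.2737, 0.1524]
eef_rot: [[0.855, 0.495, -0.155], [0.134, 0.078, 0.988], [0.501, -0.866, 0.001]]
force: [-6.2, -0.7, 4.7]
opening: 0.0095
```

```bash
python3 -m jog '[{"tx":0,"ty":-1,"tz":0,"ax":0,"ay":0,"az":0},{"tx":0,"ty":-3,"tz":0,"ax":0,"ay":0,"az":0},{"tx":0,"ty":-6,"tz":0,"ax":0,"ay":0,"az":0},{"tx":0,"ty":-9,"tz":0,"ax":0,"ay":0,"az":0},{"tx":1,"ty":-12,"tz":0,"ax":0,"ay":0,"az":0},{"tx":2,"ty":-15,"tz":0,"ax":0,"ay":0,"az":0},{"tx":3,"ty":-17,"tz":0,"ax":0,"ay":0,"az":0},{"tx":3,"ty":-17,"tz":0,"ax":0,"ay":0,"az":0}]'
python3 - <<'E'
from h import *
import pickle
R=slotR(8.9)
print(R.T@ctrl.get_state()['tool_pos'])
goto(R@[.5685,-.1505,.035],toolR(R))
E
```

```text
t: 7.75
tool_pos: [0.5247, -0.2831, 0.3158]
eef_rot: [[0.854, 0.496, -0.155], [0.135, 0.077, 0.988], [0.502, -0.865, -0.001]]
force: [-0.2, 0.2, -4.7]
opening: 0.0094
[ 0.56886362 -0.36084258  0.03619643]
t 7.75 tcp [ 0.5247 -0.2831  0.3158] -> [ 0.4924 -0.0752  0.3146] ROW tx ty tz [-2.000e-02  1.100e-01  2.103e+01] ax ay az [0.02 0.05 0.13]
```

```bash
python3 -m jog '[{"tx":0,"ty":0,"tz":4,"ax":0,"ay":0,"az":0},{"tx":0,"ty":0,"tz":9,"ax":0,"ay":0,"az":0},{"tx":0,"ty":0,"tz":14,"ax":0,"ay":0,"az":0},{"tx":0,"ty":0,"tz":19,"ax":0,"ay":0,"az":0},{"tx":0,"ty":0,"tz":21,"ax":0,"ay":0,"az":0},{"tx":-2.7,"ty":0,"tz":21,"ax":0,"ay":0,"az":0},{"tx":-2.7,"ty":0,"tz":21,"ax":0,"ay":0,"az":0},{"tx":-2.7,"ty":0,"tz":21,"ax":0,"ay":0,"az":0}]'
python3 - <<'E'
from h import *
import pickle
R=slotR(8.9)
print(R.T@ctrl.get_state()['tool_pos'])
goto(R@[.5414,-.1505,.035],toolR(R))
st=ctrl.get_state();p=ctrl.get_image('wrist');save(p,'w3');pickle.dump((p,st),open('w3.pkl','wb'));print(np.round(st['joint_pos'],1))
E
```

```text
t: 8.75
tool_pos: [0.469, -0.0791, 0.3003]
eef_rot: [[0.855, 0.494, -0.155], [0.134, 0.079, 0.988], [0.5, -0.866, 0.001]]
force: [0.1, -0.0, -2.6]
opening: 0.0098
[ 0.54080858 -0.15067328  0.03452196]
t 8.75 tcp [ 0.469  -0.0791  0.3003] -> [ 0.4692 -0.0789  0.301 ] ROW tx ty tz [ 0.06 -0.05  0.02] ax ay az [-0.08 -0.01  0.02]
[-20.6 -36.5 117.   15.   73.4 -30.5]
```

View pics/w3.png

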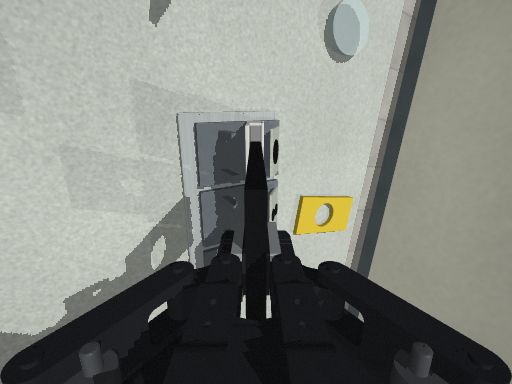

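Run:
```python
from h import *
import pickle
R=slotR(8.9)
p,st=pickle.load(open('w3.pkl','rb'));q=cloud(p,st)@R
im=cv2.cvtColor(p['img'],cv2.COLOR_RGB2BGR)[100:200,200:310];cv2.imwrite('pics/w3c.png',cv2.resize(im,None,fx=5,fy=5,interpolation=cv2.INTER_NEAREST))
for v in (128,134,140):
    print(v,[(u,*(q[v,u]*1000).round().astype(int).tolist(),int(p['img'][v,u].max())) for u in range(243,272,1)])
for u in (252,258):
    print(u,[(v,*(q[v,u]*1000).round().astype(int).tolist()) for v in range(114,145,2)])
```

```text
128 [(243, 521, -113, -280, 64), (244, 523, -113, -280, 66), (245, 528, -105, -187, 189), (246, 529, -105, -188, 205), (247, 531, -105, -187, 210), (248, 532, -105, -187, 219), (249, -9223372036854775808, -9223372036854775808, -9223372036854775808, 151), (250, 533, -112, -274, 108), (251, 534, -112, -276, 136), (252, 536, -112, -275, 136), (253, 537, -112, -273, 135), (254, 539, -112, -274, 136), (255, 540, -112, -276, 137), (256, 542, -112, -274, 136), (257, 544, -112, -274, 135), (258, 545, -112, -276, 136), (259, 547, -112, -273, 135), (260, 548, -112, -276, 124), (261, 549, -109, -234, 149), (262, 550, -109, -236, 204), (263, 552, -109, -235, 218), (264, 555, -115, -301, 117), (265, 557, -114, -300, 116), (266, 559, -115, -302, 115), (267, 560, -115, -301, 115), (268, 562, -115, -303, 117), (269, 564, -115, -304, 116), (270, 565, -115, -305, 117), (271, 567, -115, -306, 125)]
134 [(243, 521, -122, -280, 64), (244, 523, -122, -281, 69), (245, 528, -112, -188, 179), (246, 529, -112, -186, 204), (247, 531, -112, -186, 208), (248, 532, -112, -188, 219), (249, 533, -115, -212, 151), (
[... 1600 characters left out ...]
36, -103, -235), (126, 536, -109, -276), (128, 536, -112, -275), (130, 536, -115, -275), (132, 536, -118, -274), (134, 536, -122, -275), (136, 536, -125, -275), (138, 536, -128, -275), (140, 536, -131, -274), (142, 538, -110, -100), (144, 538, -110, -87)]
258 [(114, 545, -92, -304), (116, 545, -96, -307), (118, 545, -99, -306), (120, 545, -102, -302), (122, 545, -101, -238), (124, 545, -103, -235), (126, 545, -109, -275), (128, 545, -112, -276), (130, 545, -115, -276), (132, 545, -118, -274), (134, 545, -122, -275), (136, 545, -125, -275), (138, 545, -128, -275), (140, 545, -131, -274), (142, 544, -110, -100), (144, 543, -110, -87)]<stdin>:7: RuntimeWarning: invalid value encountered in cast
```

View pics/w3c.png

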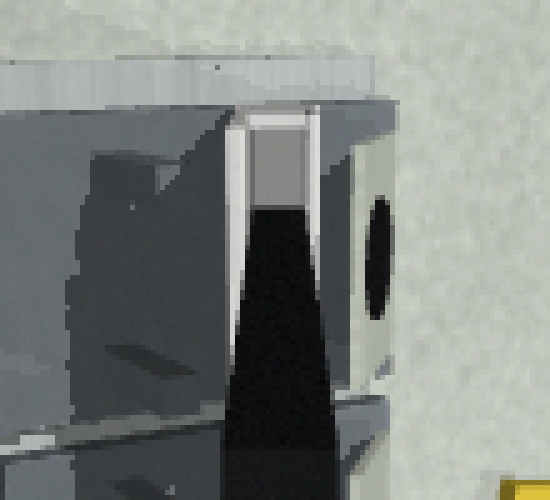

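```bash
python3 -m jog '[{"tx":0,"ty":3,"tz":0,"ax":0,"ay":0,"az":0},{"tx":0,"ty":6,"tz":0,"ax":0,"ay":0,"az":0},{"tx":0,"ty":9,"tz":0,"ax":0,"ay":0,"az":0},{"tx":0,"ty":11.5,"tz":0,"ax":0,"ay":0,"az":0},{"tx":0,"ty":13,"tz":0,"ax":0,"ay":0,"az":0},{"tx":0,"ty":14.5,"tz":0,"ax":0,"ay":0,"az":0},{"tx":0,"ty":15.8,"tz":0,"ax":0,"ay":0,"az":0},{"tx":0,"ty":16.5,"tz":0,"ax":0,"ay":0,"az":0}]'
python3 - <<'E'
from h import *
R=slotR(8.9);s=ctrl.get_state()
print(R.T@s['tool_pos'],R.T@s['force'],s['opening'])
goto(R@[.5414,-.1505,-.1346],toolR(R))
E
```

```text
t: 9.8
tool_pos: [0.5506, -0.0661, 0.1576]
eef_rot: [[0.855, 0.494, -0.155], [0.134, 0.079, 0.988], [0.501, -0.866, 0.001]]
force: [-0.5, -0.8, -3.4]
opening: 0.0091
[ 0.54104376 -0.15049641 -0.1303887 ] [-2.24436065 -0.66616106 -2.57571542] 0.00909655750906345
t 9.80 tcp [ 0.5506 -0.0661  0.1576] -> [ 0.553  -0.0657  0.1541] ROW tx ty tz [ 0.04  0.42 -0.  ] ax ay az [-0.06  0.01  0.04]
```

```bash
python3 -m jog '[{"tx":0,"ty":0.2,"tz":0,"ax":0,"ay":0,"az":0},{"tx":0,"ty":0.3,"tz":0,"ax":0,"ay":0,"az":0},{"tx":-0.1,"ty":0.4,"tz":0,"ax":0,"ay":0,"az":0},{"tx":-0.2,"ty":0.4,"tz":0,"ax":0,"ay":0,"az":0},{"tx":-0.25,"ty":0.4,"tz":0,"ax":0,"ay":0,"az":0},{"tx":-0.25,"ty":0.45,"tz":0,"ax":0,"ay":0,"az":0},{"tx":-0.25,"ty":0.45,"tz":0,"ax":0,"ay":0,"az":0},{"tx":-0.25,"ty":0.45,"tz":0,"ax":0,"ay":0,"az":0}]'
python3 - <<'E'
from h import *
R=slotR(8.9);s=ctrl.get_state()
print(R.T@s['tool_pos'],R.T@s['force'],s['opening'])
E
```

```text
t: 10.8
tool_pos: [0.5504, -0.0661, 0.153]
eef_rot: [[0.855, 0.495, -0.155], [0.134, 0.078, 0.988], [0.501, -0.866, 0.001]]
force: [0.4, -0.1, -2.9]
opening: 0.0096
[ 0.53860055 -0.15045906 -0.13427807] [-1.08089214 -0.13093243 -2.73876402] 0.009550226823490802
```

```bash
python3 -m jog '[{"tx":0,"ty":0.05,"tz":0,"ax":0,"ay":0,"az":0},{"tx":0,"ty":0.1,"tz":0,"ax":0,"ay":0,"az":0},{"tx":0,"ty":0.1,"tz":0,"ax":0,"ay":0,"az":0},{"tx":0,"ty":0.15,"tz":0,"ax":0,"ay":0,"az":0},{"tx":0,"ty":0.15,"tz":0,"ax":0,"ay":0,"az":0},{"tx":0,"ty":0.15,"tz":0,"ax":0,"ay":0,"az":0},{"tx":0,"ty":0.15,"tz":0,"ax":0,"ay":0,"az":0},{"tx":0,"ty":0.15,"tz":0,"ax":0,"ay":0,"az":0}]'
python3 - <<'E'
from h import *
R=slotR(8.9);s=ctrl.get_state()
print(R.T@s['tool_pos'],R.T@s['force'],s['opening'])
E
```

```text
t: 11.8
tool_pos: [0.5513, -0.0661, 0.1533]
eef_rot: [[0.855, 0.496, -0.156], [0.135, 0.078, 0.988], [0.502, -0.865, 0.0]]
force: [-15.6, -0.3, 15.1]
opening: 0.0092
[ 0.53951672 -0.15056704 -0.13445547] [-5.83053593  2.11995338 20.81781562] 0.00923201841182128
```

```bash
python3 -m jog '[{"tx":0,"ty":-0.1,"tz":0,"ax":0,"ay":0,"az":0},{"tx":0,"ty":-0.1,"tz":0,"ax":0,"ay":0,"az":0},{"tx":0,"ty":-0.1,"tz":0,"ax":0,"ay":0,"az":0},{"tx":0,"ty":-0.1,"tz":0,"ax":0,"ay":0,"az":0},{"tx":0,"ty":-0.1,"tz":0,"ax":0,"ay":0,"az":0},{"tx":0,"ty":-0.1,"tz":0,"ax":0,"ay":0,"az":0},{"tx":0,"ty":-0.1,"tz":0,"ax":0,"ay":0,"az":0},{"tx":0,"ty":-0.1,"tz":0,"ax":0,"ay":0,"az":0}]' 5
python3 - <<'E'
from h import *
R=slotR(8.9);s=ctrl.get_state()
print(R.T@s['tool_pos'],R.T@s['force'],s['opening'])
E
```

```text
t: 12.8
tool_pos: [0.5507, -0.0661, 0.1526]
eef_rot: [[0.855, 0.495, -0.155], [0.134, 0.078, 0.988], [0.501, -0.866, 0.001]]
force: [0.4, -0.4, -0.5]
opening: 0.0501
[ 0.53859711 -0.15045917 -0.13478224] [-0.0174576  -0.47027077 -0.59767529] 0.05007843700731295
```

```bash
python3 -m jog '[{"tx":0,"ty":-2,"tz":0,"ax":0,"ay":0,"az":0},{"tx":0,"ty":-5,"tz":0,"ax":0,"ay":0,"az":0},{"tx":0,"ty":-9,"tz":0,"ax":0,"ay":0,"az":0},{"tx":0,"ty":-13,"tz":0,"ax":0,"ay":0,"az":0},{"tx":0,"ty":-13,"tz":2,"ax":0,"ay":0,"az":0},{"tx":0,"ty":-13,"tz":5,"ax":0,"ay":0,"az":0},{"tx":0,"ty":-13,"tz":5,"ax":0,"ay":0,"az":0},{"tx":0,"ty":-13,"tz":5,"ax":0,"ay":0,"az":0}]' 8.5
python3 - <<'E'
from h import *
import pickle
st=ctrl.get_state();p=ctrl.get_image('wrist');save(p,'w4');pickle.dump((p,st),open('w4.pkl','wb'))
p,st=pickle.load(open('w1.pkl','rb'));w=cloud(p,st)
dark=p['img'].max(-1)<60
m=dark&(w[...,0]>.4)&(w[...,0]<.6)&(w[...,1]>.14)&(w[...,1]<.34)&(w[...,2]>.075)
v,u=np.nonzero(m);print(u.min(),u.max(),v.min(),v.max())
q=w[m];t=q[q[:,2]>.155];print(len(q),len(t),np.percentile(q[:,2],[1,99,100]))
r=cv2.minAreaRect((t[:,:2]*1000).astype(np.float32));print(r)
for y in (-26,-27,-28):
  c,s=np.cos(np.radians(y)),np.sin(np.radians(y));X=np.array([c,s]);Y=np.array([-s,c])
  print(y,'x',np.percentile(t[:,:2]@X,[1,50,99]).round(4),'y',np.percentile(t[:,:2]@Y,[0,1,50,99,100]).round(4))
# plane fit of face (z<.15)
f=q[q[:,2]<.15];U,S,V=np.linalg.svd(f-f.mean(0),full_matrices=False);print(f.mean(0),V[2],S[2]/len(f)**.5,np.degrees(np.arctan2(V[2][1],V[2][0])))
E
```

```text
t: 13.8
tool_pos: [0.4787, -0.027, 0.2651]
eef_rot: [[0.855, 0.495, -0.156], [0.135, 0.078, 0.988], [0.501, -0.866, 0.0]]
force: [-0.8, 0.4, -0.5]
opening: 0.085
245 511 108 375
7916 5798 [0.08037842 0.35532142 0.35825855]
((459.96435546875, 211.39027404785156), (143.37696838378906, 45.4148063659668), 35.339229583740234)
-26 x [0.274  0.2827 0.3417] y [0.3295 0.3321 0.3507 0.4574 0.4629]
-27 x [0.2678 0.2766 0.3341] y [0.3345 0.337  0.3555 0.4631 0.4687]
-28 x [0.2615 0.2705 0.3266] y [0.3393 0.3418 0.3602 0.4688 0.4743]
[0.48465283 0.2330438  0.12101284] [-0.88848246  0.45840678 -0.02149768] 0.0016394089423363697 152.70882109426998
```

View pics/w4.png

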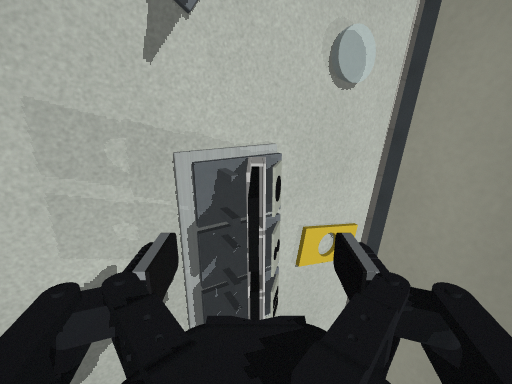

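Run:
```python
from h import *
import pickle
p,st=pickle.load(open('w4.pkl','rb'));w=cloud(p,st);R=slotR(8.9);q=w@R
m=(p['img'].max(-1)<60)&(q[...,2]>-.14)&(q[...,2]<-.11)&(q[...,0]>.52)&(q[...,0]<.56)
for a,b in ((-.2,-.1),(-.31,-.2)):
    k=q[m&(q[...,1]>a)&(q[...,1]<b)];print(len(k),'x',np.percentile(k[:,0],[1,50,99]).round(4),'y',np.percentile(k[:,1],[1,99]).round(4),'z',np.median(k[:,2]).round(4))
p,st=pickle.load(open('w1.pkl','rb'));w=cloud(p,st)
dark=p['img'].max(-1)<60
m=dark&(w[...,0]>.4)&(w[...,0]<.6)&(w[...,1]>.14)&(w[...,1]<.34)&(w[...,2]>.075)&(w[...,2]<.18)
q=w[m];t=q[q[:,2]>.1585];print(len(q),len(t),np.percentile(q[:,2],[1,95,99,100]))
print(cv2.minAreaRect((t[:,:2]*1000).astype(np.float32)))
for y in (-26,-27.3,-28):
  c,s=np.cos(np.radians(y)),np.sin(np.radians(y));X=np.array([c,s]);Y=np.array([-s,c])
  print(y,'x',np.percentile(t[:,:2]@X,[1,50,99]).round(4),'y',np.percentile(t[:,:2]@Y,[0,1,50,99,100]).round(4))
# stand walls
m=(w[...,0]>.4)&(w[...,0]<.6)&(w[...,1]>.14)&(w[...,1]<.34)&(w[...,2]<.065)&(w[...,2]>.045);t=w[m]
print(len(t),cv2.minAreaRect((t[:,:2]*1000).astype(np.float32)))
c=np.array([.49,.235,.30]);
psi=-27.3;Rt=toolR(slotR(psi,0));goto(c,Rt)
```

```text
822 x [0.5317 0.5366 0.5416] y [-0.1895 -0.11  ] z -0.1249
335 x [0.5331 0.5375 0.5418] y [-0.2509 -0.2143] z -0.1252
3037 749 [0.07707967 0.1626738  0.16315156 0.16357857]
((488.4806823730469, 231.4631805419922), (79.74769592285156, 11.262635231018066), 62.5917854309082)
-26 x [0.3318 0.3363 0.343 ] y [0.3823 0.3829 0.4218 0.4614 0.462 ]
-27.3 x [0.3225 0.3267 0.3332] y [0.3899 0.3903 0.4293 0.4689 0.4696]
-28 x [0.3172 0.3213 0.3279] y [0.3938 0.3943 0.4332 0.4729 0.4736]
998 ((487.6593017578125, 232.13963317871094), (98.57465362548828, 24.136926651000977), 63.76034164428711)
t 13.85 tcp [ 0.4787 -0.0273  0.2651] -> [0.49  0.235 0.3  ] ROW tx ty tz [ 6.24 -0.41 25.74] ax ay az [-9.53 35.38 29.02]
```

```bash
python3 -m jog '[{"tx":3,"ty":-2,"tz":6,"ax":-2,"ay":7,"az":6},{"tx":6.2,"ty":-0.4,"tz":12,"ax":-9.5,"ay":35.4,"az":29},{"tx":6.2,"ty":-0.4,"tz":18,"ax":-9.5,"ay":35.4,"az":29},{"tx":6.2,"ty":-0.4,"tz":23,"ax":-9.5,"ay":35.4,"az":29},{"tx":6.2,"ty":-0.4,"tz":25.7,"ax":-9.5,"ay":35.4,"az":29},{"tx":6.2,"ty":-0.4,"tz":25.7,"ax":-9.5,"ay":35.4,"az":29},{"tx":6.2,"ty":-0.4,"tz":25.7,"ax":-9.5,"ay":35.4,"az":29},{"tx":6.2,"ty":-0.4,"tz":25.7,"ax":-9.5,"ay":35.4,"az":29}]' 8.5
python3 - <<'E'
from h import *
import pickle
st=ctrl.get_state();p=ctrl.get_image('wrist');save(p,'w5');pickle.dump((p,st),open('w5.pkl','wb'));print(np.round(st['joint_pos'],1))
w=cloud(p,st)
m=(p['img'].max(-1)<60)&(w[...,0]>.4)&(w[...,0]<.6)&(w[...,1]>.14)&(w[...,1]<.34)&(w[...,2]>.075)&(w[...,2]<.18)
q=w[m];t=q[q[:,2]>.157];print(len(q),len(t),np.percentile(q[:,2],[1,50,95,99]))
print(cv2.minAreaRect((t[:,:2]*1000).astype(np.float32)))
psi=-27.3;Rt=toolR(slotR(psi,0));goto([.4885,.2315,.152],Rt)
E
```

```text
t: 14.85
tool_pos: [0.4899, 0.2338, 0.3001]
eef_rot: [[0.888, 0.002, 0.459], [-0.459, 0.001, 0.888], [0.001, -1.0, 0.001]]
force: [-0.1, 0.2, -0.6]
opening: 0.0849
[ 22.8 -10.4  95.3   0.   95.1  50.2]
858 776 [0.09115095 0.16224882 0.16340211 0.16379439]
((489.2048645019531, 232.0769805908203), (79.29928588867188, 9.321044921875), 62.55276107788086)
t 14.90 tcp [0.4898 0.2338 0.3002] -> [0.4885 0.2315 0.152 ] ROW tx ty tz [-0.03 14.82 -0.29] ax ay az [-0.09 -0.06  0.06]
```

View pics/w5.png

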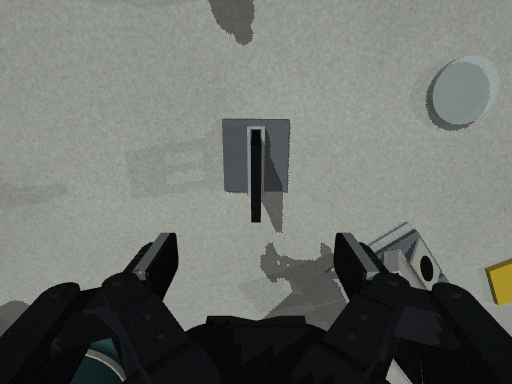

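```bash
python3 -m jog '[{"tx":0,"ty":3,"tz":-0.2,"ax":0,"ay":0,"az":0},{"tx":0,"ty":6,"tz":-0.2,"ax":0,"ay":0,"az":0},{"tx":0,"ty":9,"tz":-0.2,"ax":0,"ay":0,"az":0},{"tx":0,"ty":12,"tz":-0.2,"ax":0,"ay":0,"az":0},{"tx":0,"ty":14,"tz":-0.2,"ax":0,"ay":0,"az":0},{"tx":0,"ty":14.8,"tz":-0.2,"ax":0,"ay":0,"az":0},{"tx":0,"ty":14.8,"tz":-0.2,"ax":0,"ay":0,"az":0},{"tx":0,"ty":14.8,"tz":-0.2,"ax":0,"ay":0,"az":0}]'
python3 -m jog '[{"tx":0,"ty":0,"tz":0,"ax":0,"ay":0,"az":0},{"tx":0,"ty":0,"tz":0,"ax":0,"ay":0,"az":0},{"tx":0,"ty":0,"tz":0,"ax":0,"ay":0,"az":0},{"tx":0,"ty":0,"tz":0,"ax":0,"ay":0,"az":0},{"tx":0,"ty":0,"tz":0,"ax":0,"ay":0,"az":0},{"tx":0,"ty":0,"tz":0,"ax":0,"ay":0,"az":0},{"tx":0,"ty":0,"tz":0,"ax":0,"ay":0,"az":0},{"tx":0,"ty":0,"tz":0,"ax":0,"ay":0,"az":0}]' 0.5 50
```

```text
t: 15.9
tool_pos: [0.4893, 0.2335, 0.1529]
eef_rot: [[0.889, 0.002, 0.459], [-0.459, 0.001, 0.889], [0.001, -1.0, 0.002]]
force: [-0.8, 0.0, 0.7]
opening: 0.085
t: 16.9
tool_pos: [0.4889, 0.2334, 0.1519]
eef_rot: [[0.889, 0.001, 0.459], [-0.459, 0.001, 0.889], [0.0, -1.0, 0.001]]
force: [0.4, -0.2, 2.6]
opening: 0.0092
```

```bash
python3 -m jog '[{"tx":0,"ty":-1,"tz":0,"ax":0,"ay":0,"az":0},{"tx":0,"ty":-3,"tz":0,"ax":0,"ay":0,"az":0},{"tx":0,"ty":-6,"tz":0,"ax":0,"ay":0,"az":0},{"tx":0,"ty":-10,"tz":0,"ax":0,"ay":0,"az":0},{"tx":0,"ty":-14,"tz":0,"ax":0,"ay":0,"az":0},{"tx":0,"ty":-18,"tz":0,"ax":0,"ay":0,"az":0},{"tx":0,"ty":-20,"tz":0,"ax":0,"ay":0,"az":0},{"tx":0,"ty":-20,"tz":0,"ax":0,"ay":0,"az":0}]'
python3 - <<'E'
from h import *
R=slotR(8.9);goto(R@[.5714,-.3605,.04],toolR(R))
E
```

```text
t: 17.9
tool_pos: [0.4889, 0.2333, 0.353]
eef_rot: [[0.889, 0.002, 0.459], [-0.459, 0.001, 0.889], [0.001, -1.0, 0.002]]
force: [-0.2, 0.2, -4.2]
opening: 0.0091
t 17.90 tcp [0.4889 0.2333 0.353 ] -> [ 0.5249 -0.2827  0.3203] ROW tx ty tz [ 26.86   3.2  -44.2 ] ax ay az [  9.38 -35.39 -28.87]
```

```bash
python3 -m jog '[{"tx":2,"ty":-1,"tz":-3.3,"ax":0,"ay":0,"az":0},{"tx":5,"ty":-1,"tz":-8,"ax":2,"ay":-7,"az":-6},{"tx":8,"ty":-1,"tz":-13,"ax":4,"ay":-14,"az":-12},{"tx":11,"ty":-1,"tz":-18,"ax":6,"ay":-21,"az":-18},{"tx":14,"ty":-1,"tz":-23.5,"ax":8,"ay":-29,"az":-24},{"tx":17,"ty":0,"tz":-29,"ax":9.4,"ay":-35.4,"az":-28.9},{"tx":20,"ty":1,"tz":-34,"ax":9.4,"ay":-35.4,"az":-28.9},{"tx":23,"ty":2,"tz":-38,"ax":9.4,"ay":-35.4,"az":-28.9}]'
python3 - <<'E'
from h import *
R=slotR(8.9);goto(R@[.5714,-.3605,.04],toolR(R))
E
```

```text
t: 18.9
tool_pos: [0.5168, -0.205, 0.331]
eef_rot: [[0.856, 0.493, -0.154], [0.134, 0.077, 0.988], [0.499, -0.867, 0.0]]
force: [2.2, 1.0, -2.6]
opening: 0.0091
t 18.90 tcp [ 0.5168 -0.205   0.331 ] -> [ 0.5249 -0.2827  0.3203] ROW tx ty tz [-0.87  0.73 -7.8 ] ax ay az [ 0.01 -0.03 -0.09]
```

```bash
python3 -m jog '[{"tx":-0.5,"ty":0,"tz":-3,"ax":0,"ay":0,"az":0},{"tx":-0.8,"ty":0.5,"tz":-6,"ax":0,"ay":0,"az":0},{"tx":-0.8,"ty":0.7,"tz":-7.6,"ax":0,"ay":0,"az":0},{"tx":-2,"ty":0.7,"tz":-7.6,"ax":0,"ay":0,"az":0},{"tx":-3.6,"ty":0.7,"tz":-7.6,"ax":0,"ay":0,"az":0},{"tx":-3.6,"ty":0.7,"tz":-7.6,"ax":0,"ay":0,"az":0},{"tx":-3.6,"ty":0.7,"tz":-7.6,"ax":0,"ay":0,"az":0},{"tx":-3.6,"ty":0.7,"tz":-7.6,"ax":0,"ay":0,"az":0}]'
python3 - <<'E'
from h import *
import pickle
R=slotR(8.9);s=ctrl.get_state();print(R.T@s['tool_pos'],R.T@s['force'])
goto(R@[.541,-.3605,.035],toolR(R))
p=ctrl.get_image('wrist');save(p,'w6');pickle.dump((p,s),open('w6.pkl','wb'))
q=cloud(p,s)@R
k=(q[...,2]<-.05)&(q[...,2]>-.13)&(p['img'].max(-1)<60)&(abs(q[...,0]-.541)<.02)
print(k.sum(),np.percentile(q[k],[1,50,99],axis=0).round(4))
E
```

```text
t: 19.9
tool_pos: [0.5024, -0.2821, 0.3093]
eef_rot: [[0.856, 0.493, -0.155], [0.135, 0.077, 0.988], [0.499, -0.866, -0.001]]
force: [-0.6, 0.2, -2.7]
opening: 0.0093
[ 0.54673928 -0.35641099  0.04147307] [-1.81579822  0.26018468 -2.01767879]
t 19.90 tcp [ 0.5024 -0.2821  0.3093] -> [ 0.5014 -0.2864  0.3008] ROW tx ty tz [-0.57  0.65 -0.41] ax ay az [ 0.02  0.06 -0.05]
984 [[ 0.5332 -0.3183 -0.1273]
 [ 0.5386 -0.2569 -0.125 ]
 [ 0.5508 -0.2114 -0.0519]]
```

View pics/w6.png

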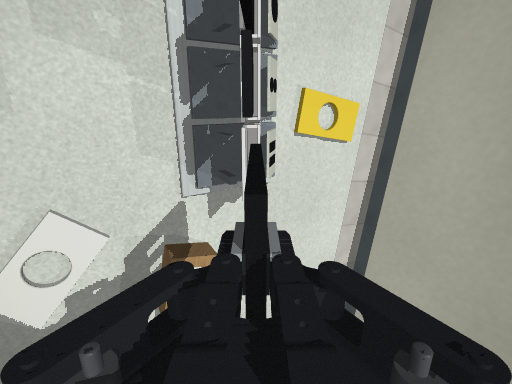

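Run:
```python
from h import *
import pickle
R=slotR(8.9)
p,st=pickle.load(open('w6.pkl','rb'));q=cloud(p,st)@R
im=cv2.cvtColor(p['img'],cv2.COLOR_RGB2BGR)[100:200,200:310];cv2.imwrite('pics/w6c.png',cv2.resize(im,None,fx=5,fy=5,interpolation=cv2.INTER_NEAREST))
print([(v,*(q[v,256]*1000).round(1).tolist()) for v in range(112,160,4)])
for v in (132,138,150,158):
    print(v,[(u,*(q[v,u]*1000).round().tolist(),int(p['img'][v,u].max())) for u in range(240,272,1)])
```

```text
[(112, 547.5, -294.8, -276.0), (116, 547.5, -299.9, -255.7), (120, 547.5, -308.7, -306.1), (124, 547.5, -311.0, -247.9), (128, 547.5, -319.2, -275.4), (132, 547.5, -325.4, -274.7), (136, 547.5, -331.8, -275.5), (140, 547.6, -338.2, -275.4), (144, 547.4, -318.1, -93.5), (148, 547.4, -318.2, -70.7), (152, 547.4, -318.3, -51.7), (156, 547.4, -318.3, -34.8)]
132 [(240, 522.0, -326.0, -279.0, 70), (241, 528.0, -317.0, -187.0, 129), (242, 530.0, -316.0, -186.0, 214), (243, 531.0, -317.0, -187.0, 213), (244, 532.0, -317.0, -187.0, 221), (245, 533.0, -318.0, -200.0, 138), (246, 533.0, -322.0, -236.0, 158), (247, 533.0, -326.0, -277.0, 112), (248, 535.0, -325.0, -275.0, 141), (249, 536.0, -325.0, -275.0, 142), (250, 538.0, -326.0, -276.0, 143), (251, 540.0, -325.0, -275.0, 141), (252, 541.0, -325.0, -275.0, 142), (253, 543.0, -325.0, -275.0, 142), (254, 544.0, -326.0, -276.0, 142), (255, 546.0, -326.0, -276.0, 142), (256, 548.0, -325.0, -275.0, 142), (257, 549.0, -324.0, -256.0, 124), (258, 550.0, -321.0, -235.0, 219), (259, 552.0, -321.0, -235.0, 219), (260, 554.0, -325.0, -275.0, 169), (261
[... 2980 characters left out ...]
 544.0, -318.0, -27.0, 13), (252, 545.0, -318.0, -28.0, 16), (253, 545.0, -318.0, -26.0, 14), (254, 546.0, -318.0, -26.0, 16), (255, 547.0, -318.0, -27.0, 19), (256, 547.0, -318.0, -26.0, 17), (257, 548.0, -318.0, -27.0, 18), (258, 549.0, -318.0, -26.0, 14), (259, 549.0, -318.0, -27.0, 16), (260, 550.0, -318.0, -26.0, 15), (261, 551.0, -318.0, -26.0, 16), (262, 552.0, -318.0, -27.0, 15), (263, 560.0, -373.0, -303.0, 72), (264, 562.0, -373.0, -303.0, 71), (265, 563.0, -373.0, -303.0, 71), (266, 565.0, -373.0, -304.0, 103), (267, 565.0, -364.0, -260.0, 202), (268, 566.0, -364.0, -259.0, 200), (269, 568.0, -364.0, -260.0, 101), (270, 570.0, -365.0, -264.0, 21), (271, 572.0, -366.0, -270.0, 20)]
```

View pics/w6c.png

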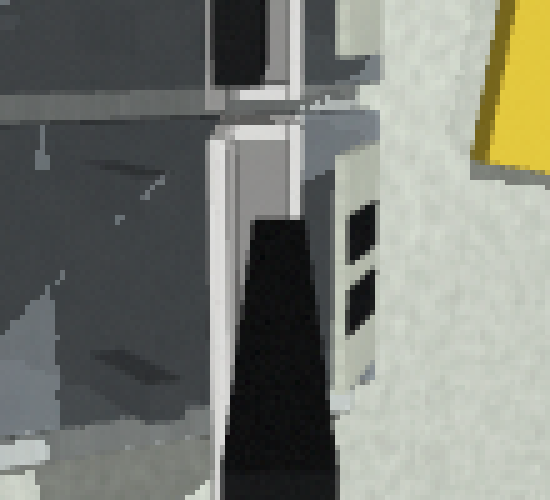

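```bash
python3 -m jog '[{"tx":-0.57,"ty":2,"tz":-0.23,"ax":0,"ay":0,"az":0},{"tx":-0.57,"ty":4,"tz":-0.23,"ax":0,"ay":0,"az":0},{"tx":-0.57,"ty":4,"tz":-0.23,"ax":0,"ay":0,"az":0},{"tx":-0.57,"ty":6,"tz":-0.23,"ax":0,"ay":0,"az":0},{"tx":-0.57,"ty":8,"tz":-0.23,"ax":0,"ay":0,"az":0},{"tx":-0.57,"ty":10,"tz":-0.23,"ax":0,"ay":0,"az":0},{"tx":-0.57,"ty":11,"tz":-0.23,"ax":0,"ay":0,"az":0},{"tx":-0.57,"ty":11,"tz":-0.23,"ax":0,"ay":0,"az":0}]'
python3 - <<'E'
from h import *
R=slotR(8.9);s=ctrl.get_state();print(R.T@s['tool_pos'],R.T@s['force'])
goto(R@[.541,-.3587,-.134],toolR(R))
E
```

```text
t: 20.95
tool_pos: [0.5521, -0.2766, 0.2098]
eef_rot: [[0.857, 0.492, -0.155], [0.134, 0.078, 0.988], [0.498, -0.867, 0.001]]
force: [0.3, -0.2, -3.0]
opening: 0.0095
[ 0.5402402  -0.35870902 -0.06966666] [-1.23357137 -0.24578854 -2.74899291]
t 20.95 tcp [ 0.5521 -0.2766  0.2098] -> [ 0.5846 -0.2715  0.1545] ROW tx ty tz [ 0.09  6.43 -0.01] ax ay az [-0.05  0.02 -0.12]
```

```bash
python3 -m jog '[{"tx":0.08,"ty":0.5,"tz":0,"ax":0,"ay":0,"az":0},{"tx":0.08,"ty":1.2,"tz":0,"ax":0,"ay":0,"az":-0.1},{"tx":0.08,"ty":2.2,"tz":0,"ax":0,"ay":0,"az":-0.1},{"tx":0.08,"ty":3.2,"tz":0,"ax":0,"ay":0,"az":-0.1},{"tx":0.08,"ty":4.2,"tz":0,"ax":0,"ay":0,"az":-0.1},{"tx":0.08,"ty":5.2,"tz":0,"ax":0,"ay":0,"az":-0.1},{"tx":0.08,"ty":6,"tz":0,"ax":0,"ay":0,"az":-0.1},{"tx":0.08,"ty":6,"tz":0,"ax":0,"ay":0,"az":-0.1}]'
python3 - <<'E'
from h import *
R=slotR(8.9);s=ctrl.get_state();print(R.T@s['tool_pos'],R.T@s['force'])
E
```

```text
t: 21.95
tool_pos: [0.5823, -0.2719, 0.1583]
eef_rot: [[0.856, 0.494, -0.155], [0.134, 0.078, 0.988], [0.5, -0.866, 0.0]]
force: [0.4, -0.1, -2.5]
opening: 0.0094
[ 0.54090839 -0.35873376 -0.12952453] [-0.92432115 -0.15002576 -2.39371786]
```

Now the last few millimetres: towards the back wall and down to contact.

```bash
python3 -m jog '[{"tx":-0.1,"ty":0.2,"tz":0,"ax":0,"ay":0,"az":0},{"tx":-0.2,"ty":0.35,"tz":0,"ax":0,"ay":0,"az":0},{"tx":-0.23,"ty":0.45,"tz":0,"ax":0,"ay":0,"az":0},{"tx":-0.23,"ty":0.5,"tz":0,"ax":0,"ay":0,"az":0},{"tx":-0.23,"ty":0.55,"tz":0,"ax":0,"ay":0,"az":0},{"tx":-0.23,"ty":0.6,"tz":0,"ax":0,"ay":0,"az":0},{"tx":-0.23,"ty":0.6,"tz":0,"ax":0,"ay":0,"az":0},{"tx":-0.23,"ty":0.6,"tz":0,"ax":0,"ay":0,"az":0}]'
python3 - <<'E'
from h import *
R=slotR(8.9);s=ctrl.get_state();print(R.T@s['tool_pos'],R.T@s['force'])
E
```

```text
t: 22.95
tool_pos: [0.5833, -0.272, 0.1528]
eef_rot: [[0.855, 0.494, -0.155], [0.134, 0.077, 0.988], [0.5, -0.866, -0.0]]
force: [-0.6, -0.5, -2.8]
opening: 0.0094
[ 0.53900618 -0.35897132 -0.13473891] [-1.92556726 -0.43173957 -2.08020636]
```

```bash
python3 -m jog '[{"tx":0,"ty":0.05,"tz":0,"ax":0,"ay":0,"az":0},{"tx":0,"ty":0.1,"tz":0,"ax":0,"ay":0,"az":0},{"tx":0,"ty":0.1,"tz":0,"ax":0,"ay":0,"az":0},{"tx":0,"ty":0.15,"tz":0,"ax":0,"ay":0,"az":0},{"tx":0,"ty":0.15,"tz":0,"ax":0,"ay":0,"az":0},{"tx":0,"ty":0.15,"tz":0,"ax":0,"ay":0,"az":0},{"tx":0,"ty":0.15,"tz":0,"ax":0,"ay":0,"az":0},{"tx":0,"ty":0.15,"tz":0,"ax":0,"ay":0,"az":0}]'
python3 - <<'E'
from h import *
R=slotR(8.9);s=ctrl.get_state();print(R.T@s['tool_pos'],R.T@s['force'])
E
```

```text
t: 23.95
tool_pos: [0.584, -0.2722, 0.1524]
eef_rot: [[0.855, 0.495, -0.155], [0.135, 0.077, 0.988], [0.501, -0.865, -0.001]]
force: [-9.2, -0.4, 8.5]
opening: 0.0094
[ 0.53944207 -0.35924961 -0.1354279 ] [-3.72515557  0.98739775 11.90846466]
```

Floor contact (12 N). Release, then withdraw along the slot.

```bash
python3 -m jog '[{"tx":0,"ty":-0.05,"tz":0,"ax":0,"ay":0,"az":0},{"tx":0,"ty":-0.05,"tz":0,"ax":0,"ay":0,"az":0},{"tx":0,"ty":-0.05,"tz":0,"ax":0,"ay":0,"az":0},{"tx":0,"ty":-0.05,"tz":0,"ax":0,"ay":0,"az":0},{"tx":0,"ty":-0.05,"tz":0,"ax":0,"ay":0,"az":0},{"tx":0,"ty":-0.05,"tz":0,"ax":0,"ay":0,"az":0},{"tx":0,"ty":-0.05,"tz":0,"ax":0,"ay":0,"az":0},{"tx":0,"ty":-0.05,"tz":0,"ax":0,"ay":0,"az":0}]' 5
python3 -m jog '[{"tx":0,"ty":-2,"tz":0,"ax":0,"ay":0,"az":0},{"tx":0,"ty":-5,"tz":0,"ax":0,"ay":0,"az":0},{"tx":0,"ty":-9,"tz":0,"ax":0,"ay":0,"az":0},{"tx":0,"ty":-13,"tz":0,"ax":0,"ay":0,"az":0},{"tx":0,"ty":-13,"tz":3,"ax":0,"ay":0,"az":0},{"tx":0,"ty":-13,"tz":6,"ax":0,"ay":0,"az":0},{"tx":0,"ty":-13,"tz":6,"ax":0,"ay":0,"az":0},{"tx":0,"ty":-13,"tz":6,"ax":0,"ay":0,"az":0}]'
python3 - <<'E'
from h import *
R=slotR(8.9);s=ctrl.get_state()
for n in ('wrist','scene'):
    p=ctrl.get_image(n);save(p,n+'9')
    if n=='wrist':
        q=cloud(p,s)@R
        m=(p['img'].max(-1)<60)&(q[...,2]>-.14)&(q[...,2]<-.11)&(q[...,0]>.52)&(q[...,0]<.56)
        for a,b in ((-.2,-.1),(-.31,-.2),(-.42,-.31)):
            k=q[m&(q[...,1]>a)&(q[...,1]<b)];print(len(k),'x',np.percentile(k[:,0],[1,50,99]).round(4),'y',np.percentile(k[:,1],[1,99]).round(4),'z',np.median(k[:,2]).round(4))
    else:
        cv2.imwrite('pics/s9c.png',cv2.resize(cv2.cvtColor(p['img'],cv2.COLOR_RGB2BGR)[70:290,150:400],None,fx=2.7,fy=2.7,interpolation=cv2.INTER_CUBIC))
E
```

```text
t: 24.95
tool_pos: [0.5837, -0.2719, 0.1519]
eef_rot: [[0.855, 0.494, -0.155], [0.134, 0.077, 0.988], [0.5, -0.866, -0.0]]
force: [0.7, -0.2, 0.7]
opening: 0.0502
t: 25.95
tool_pos: [0.51, -0.223, 0.2654]
eef_rot: [[0.855, 0.495, -0.155], [0.135, 0.077, 0.988], [0.501, -0.865, -0.001]]
force: [0.9, -0.5, -1.1]
opening: 0.05
801 x [0.5319 0.5368 0.5416] y [-0.1903 -0.1493] z -0.1249
1042 x [0.5332 0.5383 0.5428] y [-0.2944 -0.2155] z -0.125
716 x [0.533  0.5372 0.5421] y [-0.3996 -0.321 ] z -0.1252
```

View pics/wrist9.png

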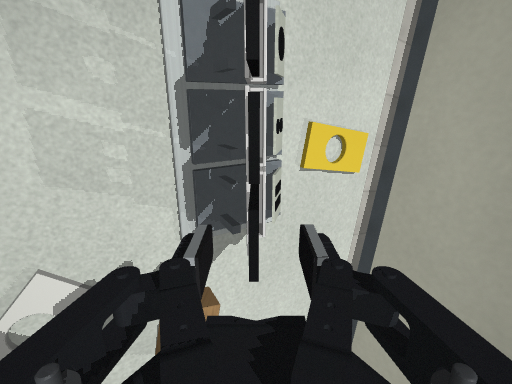

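View pics/s9c.png

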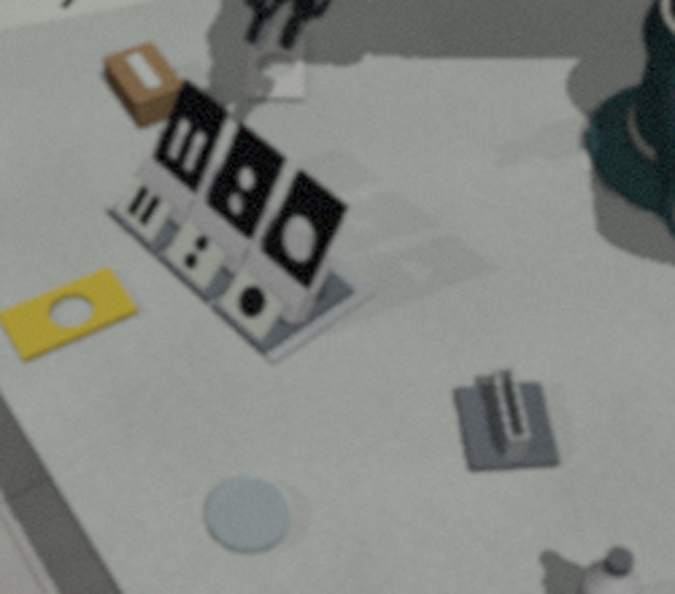

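The pictures show all three inserts seated in the slots with matching labels, their top edges level at -125 mm in slot coordinates. The stand is empty and the bystanders are in place, so I am handing in.

```bash
python3 -c "
from plant import ctrl
print(ctrl.close_job())"
```

```text
the job is handed in; nothing more can be done
None
```

The job is done and handed in at about 26 s of the 64 s. I moved insert_round from slot_slides to slot_round first. Then I took insert_slides from the drying stand and slid it into slot_slides. Each was lowered until it touched the slot floor (about 21 N and 12 N) before I let go.

**Seating:** In the last wrist picture the top edges of all three inserts are level within 0.3 mm. All three lie against the back wall within about 1.5 mm of each other.

**Labels and surroundings:** The last scene picture shows each insert behind its own label and the stand empty. The dish, bottle, carton and insert_dishes look where they started. The gripper was open and clear of everything.

**Failed or disagreeing checks:**
- One move command was refused because its rows left out some values. I resent it in full.
- The scene and top cameras disagreed by 3 to 7 mm, so I took the grasp and slot positions from the wrist camera. The heights matched the text.

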